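# Stack two watch bezels in the storage tube

## Task

Put away the two small steel bezel rings: drop them one after the other into the short open metal tube on the board, so that they lie flat on top of each other as one column at the bottom. The larger steel ring does not fit, and the open screw-thread jar is not the tube.

Things in the scene. Friction and masses are not known exactly. Their poses are not given: they have to be found in the camera images.
- stack_tube: short upright aluminium tube, fixed on a raised wooden work board (board top 36 mm above the bench), on a round foot 68 mm wide, open at the top. Height 26 mm; round bore 47 mm wide, eased to 51 mm (57 outside) at the rim; bore floor 6 mm above the board. Origin: on the tube axis at the board top, z up
- bezel_1: small plain steel bezel ring (the two are alike), 32 mm outside diameter, 8 mm high, with a wide round hole; one is here, lying flat on the wooden work board. Origin: centre of its underside, z up along its axis. Weighs about 15 g; grip it across the outside, 32 mm, with the fingertips close to the board (a grip on its upper edge only may slip; about 12 N holds it)
- bezel_2: small plain steel bezel ring (the two are alike), 32 mm outside diameter, 8 mm high, with a wide round hole; the other is here, lying flat on the wooden work board. Origin: centre of its underside, z up along its axis. Weighs about 15 g; grip it across the outside, 32 mm, with the fingertips close to the board (a grip on its upper edge only may slip; about 12 N holds it)

How it is judged:
By the outcome, as a careful person would: the job done as asked, in the order asked, and still so for the second after the job is handed in, with the robot touching nothing.
It also fails if it takes over 48 s, if anything falls off the work surface, if the arm or the gripper's body presses on something with over 40 N, if the wrist force passes 120 N, or if a joint passes its speed limit or range.

## Robot

A 6-joint arm with a two-finger parallel gripper is mounted at the origin on a cart in front of the work surface, level with it; the furniture and walls round the work are solid. World frame = base frame: x ahead of the robot, y to its left, z up, the work surface at z = 0. Lengths are in mm, angles in rad, forces in N, time in s.
With the tool pointing down it reaches from about 400 to 925 mm from the base axis. Payload 12.5 kg.
Tool frame: the origin (TCP) lies midway between the tips of the shut fingers; the grasp point (between the pads) lies 19 mm behind it; z points along the fingers, y is the line along which they close (so a half turn about z gives the same grasp; the last joint's range is limited). The gripper opens to 95 mm and grips with 3 to 60 N. Pads are 20 mm wide; open, the fingers measure 119 mm over their backs; the gripper's body (75 mm by 180 mm) begins 59 mm behind the grasp point.
Start: joints at [-1.445, 0.491, 1.559, -0, 1.092, -0.106], TCP at [143.603, -608.297, 214.661] pointing down, gripper open.
Joint ranges: [-3.1, 3.1], [-0.84, 2.19], [0.05, 2.79], [-1.13, 4.28], [0.06, 2.93], [-2.69, 2.69]. Speed limits (rad/s): [2.22, 2.22, 2.79, 3.14, 3.14, 3.14].

## Interface

Orientations are given as [roll, pitch, yaw] about the fixed x, y, z axes, in that order (R = Rz(yaw) Ry(pitch) Rx(roll)).
In Python, from cell import * gives the robot as it stands.
- The arm moves only by the tool servo_tool, never from a script. Its argument "moves" is one flat list of numbers, 5 for each row, row after row: the shift along the world's x, y, z as a fraction of full scale, then the turn about the world's z as a fraction of full scale, then the opening, from 0 (shut) to 1 (fully open). A call has 1 to 12 rows; each row is the pose to reach, as a shift and turn from the pose commanded when the call began, turning the shorter way round; what a row does not reach only later rows make up. Full scale, the value 1, is 400 mm for a shift and 180 degrees for a turn. A row lasts 1/12 s, in which the tool goes at most 41.7 mm and 7.16 degrees, less where a joint would pass 70% of its speed; a pose out of reach is approached as far as the arm can. A call with a number of a shift or a turn outside -1 to 1 is refused whole. A call with a gripper value outside its range is refused whole. The fingers move at their own pace and stop on an object; the grip force is fixed at half the most. Time passes only in rows, so rows that repeat a pose let the fingers close. It gives the time, the measured TCP pose, the force, the opening and the grip force at its end, in the units of the state.
- state(): the state, without advancing time (a new reading comes with each control period).
- read_camera(name): name is "scene" or "top" or "wrist"; returns (picture, depth): 420x560x3 uint8, blue, green, red; 420x560 float32, mm along the optical axis (not along the pixel's ray), 0 where there is no reading.
- get_calibration(name): a dict with "K" (3x3 intrinsics, pixels), "R" (3x3) and "t" (3): a world point X has camera coordinates R X + t. Camera axes: x right, y down, z forward; pixel columns grow to the right and rows downward; lengths in mm; the calibration is good to about 2 mm. A picture is of the moment at which its call begins: read the wrist's pose just before it. get_calibration takes no time and is no camera call; for the wrist camera it gives the pose at the moment of the call.
- job_done(): hands the job in; it is judged then, once.
The state is a dict: "t": time; "joints": joint angles; "qvel": joint speeds; "tau": joint torques, N m; "eef_pos": TCP position; "tcp_rot": TCP orientation; "ft_force": force on the tool from outside, world axes, zero at the start; "moment": the same for the moment, N m; "opening": opening from 0.0 (shut) to 1.0 (fully open); "grip_force": force on a finger pad.
Only numpy, scipy, OpenCV 4.12 (cv2) and the standard library are available. Lean on these libraries where they do the work, as an engineer would, in place of code of your own. Each camera call takes 0.05 s, during which the arm holds its last target. There are 200 camera calls.

## Working session

There is one attempt and no reset: what is moved stays moved. The work goes in short steps, Python scripts to look and compute and a tool call to move; the robot and the scene stay as the last step left them, time stands still between calls to the robot, and variables do not carry over. Pictures are saved under pics/ and viewed, at most 10 in all, crops included, and the job is handed in when it is done.

Besides the shell and the picture viewer there is one more tool, called after "Call:" as name(argument=value, ...), one argument or row to a line, values as JSON. servo_tool: Moves the arm, as the interface text tells. Its arguments: {"type":"object","properties":{"moves":{"type":"array"}},"required":["moves"]}

```bash
mkdir -p pics; python3 - <<'E'
from cell import *
import cv2,numpy as np
s=state();print(s['t'],s['eef_pos'],s['tcp_rot'],s['opening'])
for n in ('top','scene'):
    im,d=read_camera(n);cv2.imwrite(f'pics/{n}0.png',im);np.save(f'{n}0.npy',d)
    c=get_calibration(n);np.savez(f'{n}0c.npz',**c);print(n,-c['R'].T@c['t'])
E
```

```text
0.0 [ 143.54681094 -608.01414974  214.02581163] [-3.14040197e+00 -1.24201246e-04  2.31766032e-01] 1.0011431232953936
top [ 334.07551465 -211.56051728  911.10963763]
scene [-134.65891572 -678.31495153  547.80064234]
```

View pics/top0.png

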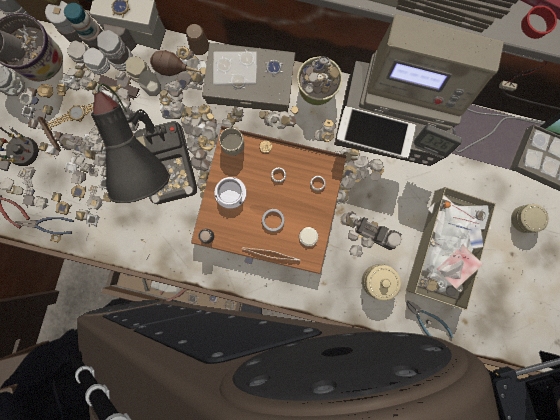

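View pics/scene0.png

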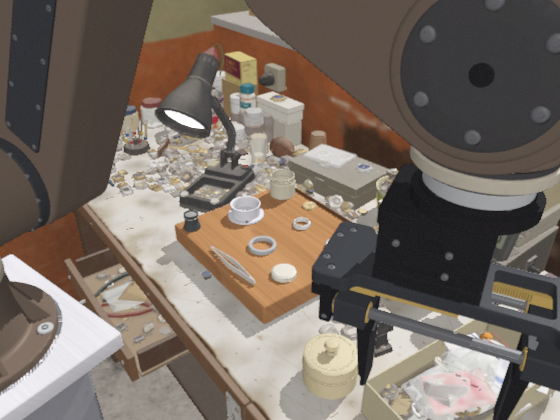

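The top view shows the tube at about (230,192) and the thread jar at (232,140). The small rings are at (279,175) and (317,184), and the large ring is at (273,220). Next I'll measure them.

```bash
cat > h.py <<'E'
import numpy as np,cv2
def proj_plane(c,u,v,z):
    K,R,t=c['K'],c['R'],c['t'];o=-R.T@t
    r=R.T@np.linalg.solve(K,[u,v,1.]);return o+r*(z-o[2])/r[2]
def cloud(c,d):
    K,R,t=c['K'],c['R'],c['t'];v,u=np.mgrid[:d.shape[0],:d.shape[1]]
    p=np.stack([(u-K[0,2])/K[0,0]*d,(v-K[1,2])/K[1,1]*d,d],-1)
    return (p-t)@R
E
python3 - <<'E'
from h import *
c=np.load('top0c.npz');d=np.load('top0.npy');P=cloud(c,d);im=cv2.imread('pics/top0.png')
print('board',np.median(P[205:215,290:320,2]),'mm/px',np.median(d[205:215,290:320])/c['K'][0,0])
for n,(u,v),r,lo,hi in [('r1',(279,175),12,40,60),('r2',(317,184),12,40,60),('big',(273,220),16,40,60),('tube',(230,192),22,57,75),('jar',(232,140),22,60,130)]:
    Q=P[v-r:v+r,u-r:u+r].reshape(-1,3);m=(Q[:,2]>lo)&(Q[:,2]<hi);Q=Q[m]
    (x,y),rr=cv2.minEnclosingCircle(Q[:,:2].astype(np.float32));print(n,len(Q),x,y,2*rr,'z',np.percentile(Q[:,2],[5,50,95]), Q[:,:2].mean(0))
s=cv2.resize(im[110:280,180:360],None,fx=4.4,fy=3.5*4.4/3.5*0.8,interpolation=cv2.INTER_CUBIC)
cv2.imwrite('pics/crop.png',cv2.resize(im[125:260,185:355],None,fx=4.4,fy=4.4,interpolation=cv2.INTER_CUBIC))
E
```

```text
board 35.497547346408474 mm/px 2.1246195729295803
r1 70 499.4396667480469 -232.78045654296875 31.82169532775879 z [40.66724167 42.85867211 45.55801931] [ 499.3917437  -232.56474246]
r2 65 479.72003173828125 -316.12225341796875 32.37483215332031 z [40.52060918 42.74842713 45.20266531] [ 479.40125178 -315.90947943]
big 175 403.0513610839844 -219.50827026367188 47.69169235229492 z [40.59219238 42.9747111  45.45225177] [ 403.09146192 -219.24005399]
tube 173 463.22076416015625 -129.89349365234375 55.998233795166016 z [57.63811727 60.91700924 63.49602081] [ 464.3649803  -129.78971554]
jar 190 568.1004028320312 -135.98985290527344 50.57000732421875 z [61.66013536 75.00165061 81.30000193] [ 566.18326941 -136.23082016]
```

View pics/crop.png

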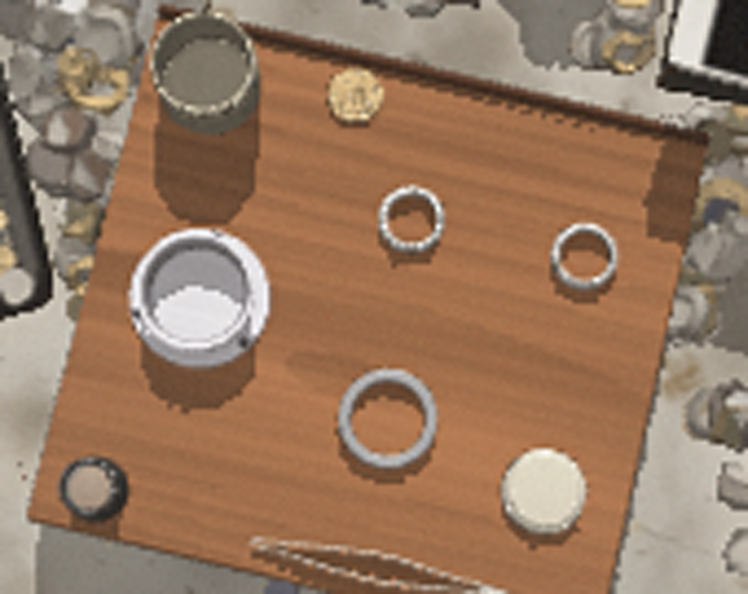

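```bash
python3 - <<'E'
from h import *
P=np.concatenate([cloud(np.load(f'{n}0c.npz'),d:=np.load(f'{n}0.npy'))[d>0] for n in ('top','scene')])
P2=cloud(np.load('top0c.npz'),np.load('top0.npy')).reshape(-1,3)
print('height grid top (max z per 50mm) rows x 350..700, cols y -450..150')
for x in range(300,700,50): print(x,[int(np.percentile(q,99)) if len(q:=P2[(P2[:,0]>=x)&(P2[:,0]<x+50)&(P2[:,1]>=y)&(P2[:,1]<y+50),2]) else -1 for y in range(-650,150,50)])
q=P2[(P2[:,2]>110)&(np.hypot(P2[:,0]-463,P2[:,1]+130)<200)]
print('tall near tube',len(q)); 
if len(q): print(q.min(0),q.max(0),np.hypot(q[:,0]-463,q[:,1]+130).min(), q[q[:,1].argmin()])
E
```

```text
height grid top (max z per 50mm) rows x 350..700, cols y -450..150
300 [68, 65, 55, 63, 46, 8, 38, 45, 911, 44, 37, 34, 3, 3, 3, 3]
350 [67, 66, 54, 64, 60, 55, 46, 47, 44, 41, 38, 66, 34, 3, 3, 3]
400 [55, 56, 2, 2, 49, 36, 39, 38, 45, 45, 62, 38, 234, 240, 222, 3]
450 [55, 56, 2, 5, 26, 37, 44, 38, 45, 62, 63, 39, 243, 255, 243, 10]
500 [3, 157, 156, 103, 103, 101, 40, 39, 44, 50, 78, 38, 239, 292, 291, 28]
550 [47, 183, 161, 135, 104, 104, 42, 42, 42, 80, 81, 34, 49, 298, 295, 26]
600 [257, 260, 259, 246, 214, 114, 30, 42, 40, 29, 42, 35, 47, 143, 36, 27]
650 [274, 352, 344, 261, 260, 95, 95, 62, 55, 67, 68, 55, 34, 53, 46, 29]
tall near tube 18161
[ 263.09922455 -223.03829542  161.25006677] [586.85646308  68.52788726 911.10963763] 92.64944732964207 [ 286.07252271 -223.03829542  725.33964951]
```

Call:
servo_tool(
  moves=[0.84, 0.73, -0.1, 0.426, 0.6, 0.84, 0.73, -0.1, 0.426, 0.6, 0.84, 0.73, -0.1, 0.426, 0.6, 0.84, 0.73, -0.1, 0.426, 0.6, 0.84, 0.73, -0.1, 0.426, 0.6, 0.84, 0.73, -0.1, 0.426, 0.6, 0.84, 0.73, -0.1, 0.426, 0.6, 0.84, 0.73, -0.1, 0.426, 0.6, 0.84, 0.73, -0.1, 0.426, 0.6, 0.84, 0.73, -0.1, 0.426, 0.6, 0.84, 0.73, -0.1, 0.426, 0.6, 0.84, 0.73, -0.1, 0.426, 0.6],
)

```text
t: 1.1
eef_pos: [482.6, -312.6, 173.8]
tcp_rot: [-3.141, -0.001, 1.58]
ft_force: [-0.8, -0.0, -1.4]
opening: 0.601
grip_force: 0.0
```

```bash
python3 - <<'E'
from cell import *
from h import *
read_camera('top')
s=state();c=get_calibration('wrist');im,d=read_camera('wrist');cv2.imwrite('pics/w1.png',im)
np.savez('w1.npz',d=d,**c)
print(s['t'],s['eef_pos'],s['tcp_rot'])
P=cloud(c,d);m=(P[...,2]>41)&(P[...,2]<47)&(d>0)
n,l,st,ce=cv2.connectedComponentsWithStats(m.astype(np.uint8))
for i in range(1,n):
    if st[i,4]>60:
        Q=P[l==i];(x,y),r=cv2.minEnclosingCircle(Q[:,:2].astype(np.float32));print(ce[i].round(),st[i,4],round(x,1),round(y,1),round(2*r,1),np.median(Q[:,2]))
E
```

```text
1.15 [ 481.08884154 -314.1945359   174.03031865] [-3.14099076e+00 -7.31980967e-04  1.57479479e+00]
[268.  11.] 131 463.9 -147.6 42.4 43.951010775309975
[384.  15.] 129 561.0 -153.9 34.6 44.039871741763235
[501.  70.] 599 656.2 -201.4 112.1 44.074987379912805
[110. 104.] 772 331.9 -225.0 104.7 43.280419379106846
[196.  99.] 1017 403.9 -221.6 47.5 42.25409000811659
[309. 115.] 345 499.8 -234.9 31.4 42.23252868200237
[161. 185.] 1505 367.5 -295.0 40.7 43.90274082904838
[495. 207.] 334 682.5 -318.4 76.5 43.404923293537635
[540. 183.] 287 704.1 -292.8 39.5 45.08371580255055
[287. 210.] 306 480.6 -317.8 31.7 42.245223190168744
[502. 236.] 694 688.5 -337.8 71.0 45.53472535073172
[ 51. 329.] 274 250.0 -439.9 37.3 46.35238809998549
```

View pics/w1.png

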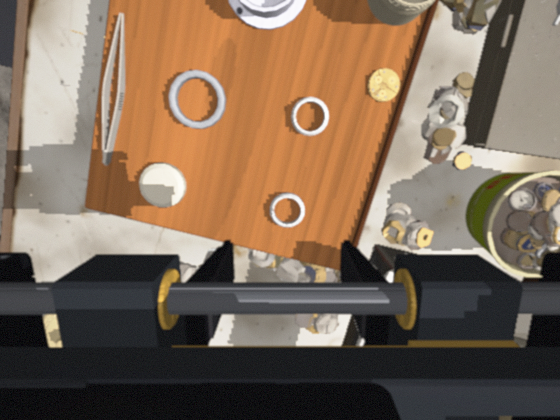

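The wrist view agrees with the top view: ring at (287,210), about (480,-317), midway between the fingers. I'll descend and grip it.

Call:
servo_tool(
  moves=[0, -0.0025, -0.1, 0, 0.6, 0, -0.0025, -0.2, 0, 0.6, 0, -0.0025, -0.27, 0, 0.6, 0, -0.0025, -0.31, 0, 0.6, 0, -0.0025, -0.33, 0, 0.6, 0, -0.0025, -0.34, 0, 0.6, 0, -0.0025, -0.34, 0, 0.6, 0, -0.0025, -0.34, 0, 0.45, 0, -0.0025, -0.34, 0, 0.3, 0, -0.0025, -0.34, 0, 0.25, 0, -0.0025, -0.34, 0, 0.25, 0, -0.0025, -0.34, 0, 0.25],
)

```text
t: 2.2
eef_pos: [479.9, -317.5, 39.3]
tcp_rot: [3.141, 0.001, 1.57]
ft_force: [0.3, 0.3, 4.0]
opening: 0.315
grip_force: 30.1
```

Call:
servo_tool(
  moves=[0, 0, 0, 0, 0.2, 0, 0, 0, 0, 0.2, 0, 0, 0, 0, 0.2],
)

```text
t: 2.45
eef_pos: [479.9, -317.4, 39.2]
tcp_rot: [3.141, 0.001, 1.57]
ft_force: [-0.1, 0.4, 6.1]
opening: 0.312
grip_force: 30.1
```

Call:
servo_tool(
  moves=[0, 0, 0.03, 0, 0.2, 0, 0, 0.1, 0, 0.2, 0, 0, 0.2, 0, 0.2, 0, 0, 0.25, 0, 0.2, -0.04, 0.05, 0.25, 0, 0.2, -0.04, 0.15, 0.25, 0, 0.2, -0.04, 0.2, 0.25, 0, 0.2, -0.04, 0.2, 0.25, 0, 0.2, -0.04, 0.2, 0.25, 0, 0.2],
)

```text
t: 3.2
eef_pos: [463.8, -236.6, 139.5]
tcp_rot: [3.141, 0.0, 1.572]
ft_force: [-0.7, -0.3, 0.1]
opening: 0.313
grip_force: 30.0
```

```bash
cat > look.py <<'E'
from cell import *
from h import *
import sys
read_camera('top')
s=state();c=get_calibration('wrist');im,d=read_camera('wrist');cv2.imwrite(f'pics/{sys.argv[1]}.png',im)
np.savez(sys.argv[1]+'.npz',d=d,**c)
print(s['t'],s['eef_pos'],s['tcp_rot'],s['opening'],s['grip_force'])
P=cloud(c,d)
for nm,lo,hi,x0,y0,r in [('tube',56,66,463,-130,40),('ring1',40,47,499.6,-234,25),('jar',65,90,567,-136,40)]:
    m=(P[...,2]>lo)&(P[...,2]<hi)&(np.hypot(P[...,0]-x0,P[...,1]-y0)<r)&(d>0);Q=P[m]
    if len(Q)>20:
        (x,y),r=cv2.minEnclosingCircle(Q[:,:2].astype(np.float32));v,u=np.nonzero(m)
        print(nm,len(Q),u.mean().round(),v.mean().round(),round(x,1),round(y,1),round(2*r,1),np.percentile(Q[:,2],[5,50,95]).round(1))
E
python3 look.py w2
```

```text
3.25 [ 463.89149391 -237.39440669  139.34422415] [3.14081685e+00 6.05625119e-04 1.57097290e+00] 0.30812722167742757 29.984617911977693
tube 1742 286.0 69.0 463.7 -131.7 56.5 [56.6 59.7 61.2]
ring1 466 331.0 211.0 500.0 -234.8 31.9 [40.3 42.  43.5]
jar 2190 450.0 77.0 568.5 -138.2 51.0 [65.8 74.8 78.8]
```

View pics/w2.png

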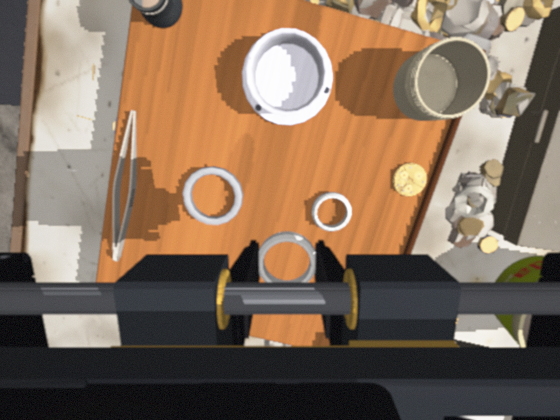

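Call:
servo_tool(
  moves=[0, 0.08, 0, 0, 0.2, 0, 0.17, 0, 0, 0.2, 0, 0.24, -0.03, 0, 0.2, 0, 0.266, -0.1, 0, 0.2, 0, 0.266, -0.15, 0, 0.2, 0, 0.266, -0.175, 0, 0.2, 0, 0.266, -0.183, 0, 0.2, 0, 0.266, -0.183, 0, 0.2, 0, 0.266, -0.183, 0, 0.2],
)

```text
t: 4.05
eef_pos: [463.9, -131.6, 65.8]
tcp_rot: [3.141, 0.0, 1.569]
ft_force: [0.7, 1.0, 0.4]
opening: 0.31
grip_force: 30.0
```

Call:
servo_tool(
  moves=[0, 0, 0, 0, 0.55, 0, 0, 0, 0, 0.55, 0, 0, 0, 0, 0.55, 0, 0, 0, 0, 0.6, 0, 0, 0.08, 0, 0.6, 0, 0, 0.18, 0, 0.6, 0.04, -0.08, 0.19, 0, 0.6, 0.08, -0.17, 0.19, 0, 0.6, 0.09, -0.257, 0.19, 0, 0.6, 0.09, -0.257, 0.19, 0, 0.6, 0.09, -0.257, 0.19, 0, 0.6, 0.09, -0.257, 0.19, 0, 0.6],
)

```text
t: 5.05
eef_pos: [499.1, -233.3, 141.3]
tcp_rot: [-3.141, -0.001, 1.569]
ft_force: [-0.3, -0.2, -0.9]
opening: 0.601
grip_force: 0.0
```

```bash
python3 look.py w3
```

```text
5.1 [ 499.18351692 -232.88719564  141.37747915] [-3.14102289e+00 -4.91930821e-04  1.57039180e+00] 0.599647792387091 0.0
tube 1707 234.0 77.0 463.6 -131.7 56.5 [56.6 59.7 61.2]
ring1 455 288.0 216.0 500.0 -234.5 32.2 [40.3 42.  43.5]
jar 1717 395.0 84.0 568.5 -138.0 50.1 [66.1 76.4 79. ]
```

View pics/w3.png

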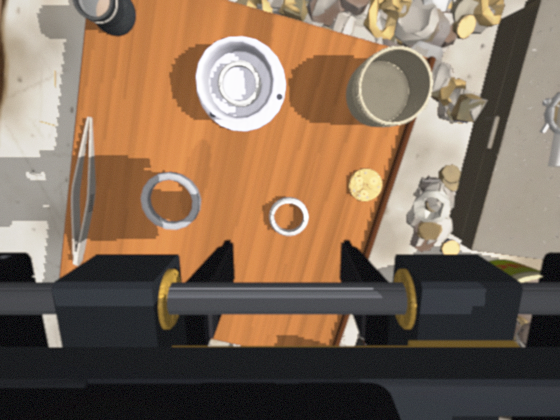

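The first ring lies flat in the tube, at about (238,85). The second is at (288,216), about (500,-234).

Call:
servo_tool(
  moves=[0.001, -0.0025, -0.1, 0, 0.6, 0.001, -0.0025, -0.18, 0, 0.6, 0.001, -0.0025, -0.23, 0, 0.6, 0.001, -0.0025, -0.25, 0, 0.6, 0.001, -0.0025, -0.256, 0, 0.6, 0.001, -0.0025, -0.256, 0, 0.6, 0.001, -0.0025, -0.256, 0, 0.45, 0.001, -0.0025, -0.256, 0, 0.3, 0.001, -0.0025, -0.256, 0, 0.25, 0.001, -0.0025, -0.256, 0, 0.2, 0.001, -0.0025, -0.256, 0, 0.2, 0.001, -0.0025, -0.256, 0, 0.2],
)

```text
t: 6.15
eef_pos: [500.2, -234.8, 39.6]
tcp_rot: [3.141, 0.0, 1.57]
ft_force: [-0.7, 1.3, 5.7]
opening: 0.307
grip_force: 30.0
```

Call:
servo_tool(
  moves=[0, 0, 0, 0, 0.2, 0, 0, 0.03, 0, 0.2, 0, 0, 0.1, 0, 0.2, 0, 0, 0.2, 0, 0.2, 0, 0, 0.25, 0, 0.2, 0, 0, 0.25, 0, 0.2, 0, 0, 0.25, 0, 0.2],
)

```text
t: 6.73
eef_pos: [500.2, -234.9, 139.9]
tcp_rot: [3.14, 0.001, 1.57]
ft_force: [0.4, -0.0, -0.8]
opening: 0.308
grip_force: 29.9
```

Call:
servo_tool(
  moves=[-0.03, 0.08, 0, 0, 0.2, -0.06, 0.16, 0, 0, 0.2, -0.091, 0.24, -0.03, 0, 0.2, -0.091, 0.259, -0.1, 0, 0.2, -0.091, 0.259, -0.15, 0, 0.2, -0.091, 0.259, -0.175, 0, 0.2, -0.091, 0.259, -0.185, 0, 0.2, -0.091, 0.259, -0.185, 0, 0.2, -0.091, 0.259, -0.185, 0, 0.2],
)

```text
t: 7.48
eef_pos: [463.4, -131.1, 64.7]
tcp_rot: [-3.141, -0.0, 1.57]
ft_force: [-0.1, 0.2, -0.5]
opening: 0.306
grip_force: 29.9
```

Call:
servo_tool(
  moves=[0, 0, 0, 0, 0.55, 0, 0, 0, 0, 0.55, 0, 0, 0, 0, 0.55, 0, 0, 0, 0, 0.6, 0, 0, 0.08, 0, 0.6, 0, 0, 0.18, 0, 0.6, 0.04, -0.08, 0.19, 0, 0.6, 0.04, -0.17, 0.19, 0, 0.6, 0.04, -0.257, 0.19, 0, 0.6, 0.04, -0.257, 0.19, 0, 0.6, 0.04, -0.257, 0.19, 0, 0.6, 0.04, -0.257, 0.19, 0, 0.6],
)

```text
t: 8.48
eef_pos: [479.2, -233.6, 141.0]
tcp_rot: [-3.141, -0.0, 1.57]
ft_force: [0.3, 1.1, -0.4]
opening: 0.599
grip_force: 0.0
```

```bash
python3 look.py w4; python3 - <<'E'
from h import *
for n in ('w3','w4'):
    f=np.load(n+'.npz');P=cloud(f,f['d']);m=(np.hypot(P[...,0]-463.6,P[...,1]+131.3)<21);Q=P[m]
    print(n,np.histogram(Q[:,2],bins=range(36,66,2)))
    for lo,hi in((46,50.5),(53,59)):
        q=Q[(Q[:,2]>lo)&(Q[:,2]<hi)]
        if len(q)>30:
            A=np.c_[q[:,:2]-q[:,:2].mean(0),np.ones(len(q))];print(lo,len(q),np.linalg.lstsq(A,q[:,2],rcond=None)[0],cv2.minEnclosingCircle(q[:,:2].astype(np.float32)))
im=cv2.imread('pics/w4.png');cv2.imwrite('pics/w4c.png',cv2.resize(im[20:240,120:360],None,fx=2.5,fy=2.5,interpolation=cv2.INTER_CUBIC))
E
```

```text
8.5333 [ 479.35674533 -233.15517425  141.04349972] [-3.14129651e+00 -3.49033609e-04  1.57033897e+00] 0.6009990843128363 0.0
tube 2061 264.0 76.0 463.7 -131.9 56.2 [56.3 59.3 61.2]
jar 1919 425.0 84.0 568.5 -138.2 50.3 [66.  75.6 78.9]
w3 (array([   0,  580, 1307,   47,   68,  300,  301,    5,    0,    0,    0,
          0,    0,    0]), array([36, 38, 40, 42, 44, 46, 48, 50, 52, 54, 56, 58, 60, 62, 64]))
46 604 [1.11654847e-03 3.50350628e-03 4.79803360e+01] ((463.8031005859375, -132.0745086669922), 15.968438148498535)
w4 (array([   0,  516, 1171,   47,   39,   53,   42,   38,   51,  293,  350,
         12,    0,    0]), array([36, 38, 40, 42, 44, 46, 48, 50, 52, 54, 56, 58, 60, 62, 64]))
46 103 [1.28562673e-03 4.51282756e-02 4.79879326e+01] ((464.2312927246094, -134.01605224609375), 15.171904563903809)
53 690 [-6.22152917e-04 -5.24172533e-04  5.59771111e+01] ((463.8074035644531, -131.44046020507812), 16.06093406677246)
```

View pics/w4c.png

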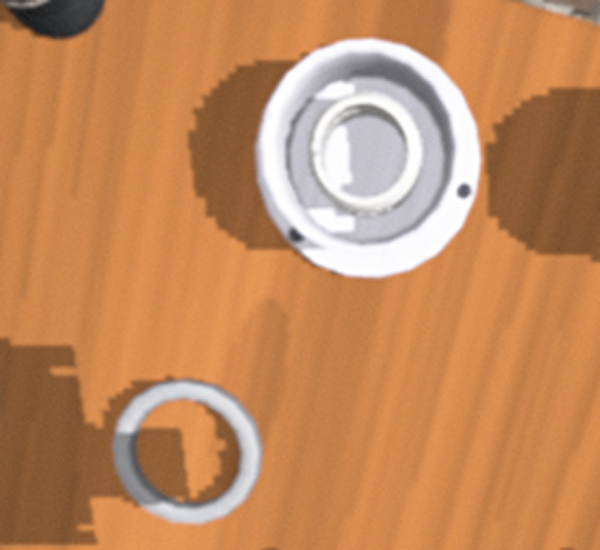

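The crop shows both rings as one column in the tube, at about (367,153). The top ring is level, its surface is 8 mm above the first ring's, and the two are concentric to within about 1 mm.

```bash
python3 -c "
from cell import *
print(job_done())"
```

```text
the job is handed in; nothing more can be done
None
```

Both small bezel rings lie flat on top of each other as one column at the bottom of the tube; the gripper was clear of everything at hand-in, about 8.5 s into the 48 s allowed.

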